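# Sweep the odds and ends into the desk drawer

## Robot

A 7-joint arm with a two-finger parallel gripper is mounted at the origin on the work surface. World frame = base frame: x ahead of the robot, y to its left, z up, the work surface at z = 0. Lengths are in m, angles in rad, forces in N, time in s.
With the tool pointing down it reaches from about 0.4 to 0.875 m from the base axis. Payload 19.3 kg.
Tool frame: the origin (TCP) lies midway between the tips of the shut fingers; the grasp point (between the pads) lies 19 mm behind it (bot.pinch_z is the distance from the TCP to the grasp point, in m); z points along the fingers, y is the direction in which the jaws open and shut (so a half turn about z gives the same grasp; the last joint's range is limited). The gripper opens to 85 mm and grips with 20 to 120 N. Pads are 22 mm wide; open, the fingers measure 114 mm over their backs; the gripper's body (76 mm by 85 mm) begins 54 mm behind the grasp point. The pads swing forward as they close: fully open they stand 13 mm farther back than shut.
Start: joints at [-1.395, 0.521, -0.036, 1.599, 0.021, 1.021, -0.113], TCP at [0.152, 0.606, 0.231] pointing down, gripper open.
Joint ranges: [-2.91, 2.91], [-0.3, 2.13], [-1.5, 1.42], [0.17, 2.43], [-1.26, 4.41], [0.16, 1.93], [-2.52, 2.52]. Speed limits (rad/s): [1.89, 1.89, 2.39, 2.39, 3.01, 3.01, 3.01].

## Interface

Orientations are given as [roll, pitch, yaw] about the fixed x, y, z axes, in that order (R = Rz(yaw) Ry(pitch) Rx(roll)).
In Python, from workcell import bot gives the robot as it stands. The module is installed in compiled form; this text tells all that it offers.
- The arm moves only by the tool move_arm, never from a script. Its argument "moves" is text: rows parted by semicolons, each of 4 numbers parted by spaces: the shift along the tool's x, y, z in mm, then the turn about the tool's z in rad. In form: dx dy dz yaw; .... A call has exactly 10 rows; each row is the pose to reach, as a shift and turn from the pose commanded when the call began, along the tool's axes at that moment; what a row does not reach only later rows make up. A row lasts 1/12 s, in which the tool goes at most 41.7 mm and 7.16 degrees, less where a joint would pass 70% of its speed; a pose out of reach is approached as far as the arm can. A call with a gripper value outside its range is refused whole. "grip" is the opening, from 0 (shut) to 1 (fully open), set as the call begins (left out, the last holds). The fingers move at their own pace and stop on an object; "grip_force" is the grip in N (left out, the last holds). Time passes only in rows, so rows that repeat a pose let the fingers close, or fill a call up. It gives the time, the measured TCP pose, the force and the opening at its end, in the units of the state.
- bot.observe(): the state, without advancing time (a new reading comes with each control period).
- bot.grab_frame(name): name is "side" or "top"; returns a dict with "frame" (480x640x3 uint8, red, green, blue), "z_map" (480x640 float32, m along the optical axis (not along the pixel's ray), 0 where there is no reading), "K" (3x3 intrinsics, pixels), "dist" ([k1, k2, p1, p2, k3] as OpenCV has them; the pictures are not rectified), "eye" and "attitude" of the camera in the world. Camera axes: x right, y up, looking along -z (the intrinsics and any distortion apply to the point x, -y, -z); pixel columns grow to the right and rows downward; lengths in m; the calibration is good to about 2 mm. A picture is of the moment at which its call begins.
- bot.job_done(): hands the job in, once; it reports no verdict.
Trained networks look in a picture, given as the dict that the camera call returned (one of the last four; its "shot" number tells which), for a name from the list of things; names that differ only in an ending like _2 or _b are one class to them, and where a whole thing is asked for, a point or a joint stands for the part that bears it (a point fixed in the world has none). Each returns a list of dicts, best first, with "conf" (0 to 1); they miss things now and then, are a little off and sometimes report something else, mostly with a low value. They report only what shows in the picture. A call takes as long as a camera call.
- bot.search_frame(picture, label): "at" ([column, row] in pixels, amid what is visible of it).
- bot.pinpoint(picture, label): "at" ([column, row] in pixels: a listed point, or the origin of a listed thing).
The state is a dict: "clock": time; "qpos": joint angles; "qd": joint speeds; "joint_efforts": joint torques, N m; "position": TCP position; "tool_rot": TCP orientation; "force": force on the tool from outside, world axes, zero at the start; "moment": the same for the moment, N m; "grip_width": finger opening in m.
Only numpy, scipy, OpenCV 4.12 (cv2) and the standard library are available. Lean on these libraries where they do the work, as an engineer would, in place of code of your own. Each camera call takes 0.05 s, during which the arm holds its last target. There are 200 camera calls.

## Task

Using the fingertips like a brush, sweep the eraser, the pencil sharpener and the binder clip along the top of the little drawer unit and over its open front edge, so that they drop into the drawer standing open below; then push that drawer fully shut. Push everything, do not pick anything up, and leave the figurine and the tape roll standing where they are on the unit and everything else on the desk alone.

Things in the scene. Friction and masses are not known exactly. Their poses are not given: they have to be found in the camera images.
- unit: Two-drawer wooden desktop organiser, 280 deep (its x) x 270 wide (its y) x 134 high to the flat top surface; heavy, it does not move. Origin: centre of its underside, on the desk. Its x axis points from its front to its back, so the drawer opens toward its -x; the front face is at x = -140. The top has a raised rim 8 high along the back (12 wide) and both sides (20 wide each, so the clear width is 230) and no rim at the front edge. The lower drawer is shut and stays so.
- top_front_edge (a point): Middle of the open front edge of the unit's top surface (134 above the desk); axes as the unit's.
- drawer (a joint): Upper drawer: how far it stands open (m). 0 = fully shut with its front flush with the unit's front, grows as it is pulled out toward the unit's -x; starts 0.10 to 0.13 open. It stays where it is left and takes about 2 N to push. Drawer front: 12 thick, 242 wide, from 71 to 122 above the desk; drawer side walls 40 high.
- drawer_knob (a point): Centre of the end of the upper drawer's round steel knob (16 diameter, stands out 20 in front of the middle of the drawer front, axis 96 above the desk); moves with the drawer; axes as the unit's.
- drawer_floor (a point): Centre of the upper drawer's inner floor (75 above the desk), moves with the drawer; axes as the unit's. Inside: 250 long (x) x 232 wide (y). With the drawer open, the strip between the unit's front and the drawer front (the opening less 12) is uncovered.
- eraser: White block eraser with a blue card sleeve, 40 x 18 x 12 high, 14 to 25 g, lying on the unit's top. Origin: centre of its underside, x along its length.
- sharpener: Plain steel pencil sharpener, a block 26 x 16 x 11 high with a blade on top, 11 to 20 g, lying on the unit's top. Origin: centre of its underside, x along its length.
- clip: Black steel binder clip, 32 long (its y) x 24 wide (its x), a wedge 14 high at the spine (-x side) and 3 high at the jaws (+x side), bright wire handles folded back flat (seen to 28 wide), 11 to 20 g, lying on the unit's top. Origin: about the middle of its underside.
- figurine: Bystander: little white ceramic figure with a dark hat, standing on the unit's top in the same row as the three things; round base 28 diameter, 50 high. Origin: centre of its underside. The three things and it stand about 58 apart across the unit's width (in any order), their centres 60 to 120 behind the front edge.
- tape: Bystander: roll of amber adhesive tape lying flat near the back of the unit's top, 68 diameter, 19 high, about 225 behind the front edge. Origin: centre of its underside.
- penpot: Bystander: blue ceramic pot with pens, 76 diameter, 95 high (pens to 180), on the desk. Origin: centre of its underside.
- stapler: Bystander: black stapler 150 x 34 x 40 high on the desk. Origin: centre of its underside.
- calculator: Bystander: grey desk calculator 105 x 150 x 22 high on the desk. Origin: centre of its underside.
- punch: Bystander: hole punch 110 x 100 x 65 high on the desk. Origin: centre of its underside.

How it is judged:
By the outcome, as a careful person would: the job done as asked, in the order asked, and still so for the second after the job is handed in, with the robot touching nothing.
It also fails if it takes over 61 s, if anything falls off the work surface, if the arm or the gripper's body presses on something with over 40 N, if the wrist force passes 120 N, or if a joint passes its speed limit or range.

## Working session

There is one attempt and no reset: what is moved stays moved. The work goes in short steps, Python scripts to look and compute and a tool call to move; the robot and the scene stay as the last step left them, time stands still between calls to the robot, and variables do not carry over. Pictures are saved under pics/ and viewed, about 8 in all and at most 12, crops included, and the job is handed in when it is done.

Besides the shell and the picture viewer there is one more tool, called after "Request:" by a JSON object that holds its "name" and its "arguments", one argument or row to a line. move_arm: Moves the arm, as the interface text tells. Its arguments: {"type":"object","properties":{"moves":{"type":"string"},"grip":{"type":"number"},"grip_force":{"type":"number"}},"required":["moves"]}

```bash
mkdir -p pics; cat > h.py <<'E'
import numpy as np, cv2
from workcell import bot
def ray(p,uv):
    K=np.array(p["K"],float);d=np.array(p["dist"],float)
    n=cv2.undistortPoints(np.array([[uv]],float),K,d)[0,0]
    return np.array([n[0],-n[1],-1.0])
def world(p,uv,z=None):
    R=np.array(p["attitude"],float)
    if R.shape!=(3,3):
        from scipy.spatial.transform import Rotation as Ro
        R=Ro.from_euler('xyz',R).as_matrix() if R.size==3 else Ro.from_quat(R).as_matrix()
    e=np.array(p["eye"]);r=R@ray(p,uv)
    if z is None:
        u,v=int(round(uv[0])),int(round(uv[1]))
        w=p["z_map"][max(v-1,0):v+2,max(u-1,0):u+2]; w=w[w>0]
        return e+r*np.median(w) if w.size else None
    return e+r*(z-e[2])/r[2]
def save(p,n,crop=None,s=1):
    f=p["frame"][:,:,::-1]
    if crop: a,b,c,d=crop; f=f[b:d,a:c]
    cv2.imwrite(f"pics/{n}.png",cv2.resize(f,None,fx=s,fy=s,interpolation=cv2.INTER_CUBIC))
E
python3 - <<'E'
from h import *
np.set_printoptions(precision=3,suppress=True)
o=bot.observe(); print(o)
Z=dict(top_front_edge=.134,drawer_knob=.096,drawer_floor=.075,eraser=.134,sharpener=.134,clip=.134,figurine=.134,tape=.134,unit=0,penpot=0,stapler=0,calculator=0,punch=0)
im=[]
for c in("top","side"):
    p=bot.grab_frame(c); im.append(p["frame"]); print(c,p["eye"],p["attitude"])
    for n,z in Z.items():
        for d in bot.pinpoint(p,n)[:2]:
            print(n,np.round(d["at"]),round(d["conf"],2),world(p,d["at"],z),world(p,d["at"]))
    save(p,c)
E
```

```text
{'clock': 0.0, 'qpos': array([-1.395,  0.522, -0.036,  1.6  ,  0.021,  1.021, -0.113]), 'qd': array([ 0.001,  0.   , -0.003, -0.   , -0.   , -0.001,  0.   ]), 'joint_efforts': array([  0.   , -92.708,   1.98 , -36.994,   0.018,   0.008,  -0.   ]), 'position': array([0.152, 0.606, 0.231]), 'tool_rot': array([-3.14 ,  0.   ,  2.896]), 'force': array([-0.003,  0.437, -0.177]), 'moment': array([-0.029, -0.012, -0.049]), 'grip_width': 0.0857048648221391}
top [0.434 0.013 1.224] [ 0.097  0.005 -1.565]
top_front_edge [352. 220.] 0.7 [ 0.581 -0.057  0.134] [ 0.581 -0.057  0.131]
top_front_edge [318. 239.] 0.28 [0.537 0.022 0.134] [0.536 0.022 0.146]
drawer_knob [408. 221.] 0.62 [ 0.586 -0.196  0.096] [ 0.585 -0.194  0.103]
drawer_floor [345. 225.] 0.76 [ 0.576 -0.043  0.075] [ 0.569 -0.041  0.134]
drawer_floor [132. 223.] 0.56 [0.58  0.483 0.075] [0.582 0.492 0.053]
eraser [319. 239.] 0.44 [0.537 0.021 0.134] [0.535 0.021 0.147]
sharpener [315. 187.] 0.54 [0.659 0.03  0.134] [0.657 0.03  0.145]
clip [313. 264.] 0.69 [0.477 0.033 0.134] [0.477 0.033 0.146]
figurine [323. 212.] 0.52 [0.599 0.0
[... 1285 characters left out ...]
 0.134] [0.475 0.02  0.143]
clip [341. 265.] 0.32 [ 0.536 -0.106  0.134] [ 0.571 -0.037  0.075]
figurine [340. 234.] 0.43 [0.59  0.012 0.134] [0.586 0.004 0.14 ]
tape [326. 202.] 0.64 [0.626 0.174 0.134] [0.626 0.174 0.134]
unit [322. 265.] 0.82 [ 0.566  0.075 -0.   ] [ 0.527 -0.014  0.074]
penpot [226. 217.] 0.83 [0.396 0.44  0.   ] [0.391 0.416 0.015]
stapler [441. 382.] 0.72 [ 0.622 -0.412  0.   ] [ 0.602 -0.433  0.033]
calculator [345. 252.] 0.75 [ 0.65   0.102 -0.   ] [ 0.569 -0.058  0.13 ]
calculator [360. 453.] 0.67 [ 0.385 -0.489  0.   ] [ 0.379 -0.499  0.018]
punch [274. 194.] 0.95 [0.584 0.508 0.   ] [0.578 0.49  0.011]
punch [356. 225.] 0.72 [0.744 0.21  0.   ] [0.644 0.024 0.138]
```

```bash
python3 - <<'E'
import cv2
f=cv2.imread("pics/top.png")[130:330,200:440]; g=cv2.imread("pics/side.png")[150:350,240:440]
cv2.imwrite("pics/topc.png",cv2.resize(f,None,fx=3,fy=3,interpolation=2)); cv2.imwrite("pics/sidec.png",cv2.resize(g,None,fx=3,fy=3,interpolation=2))
E
```

```text
(no output)
```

View pics/topc.png

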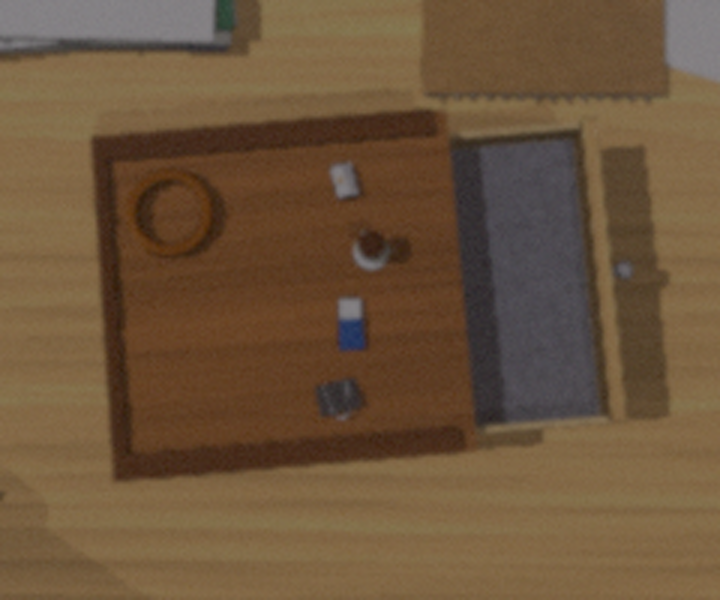

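View pics/side.png

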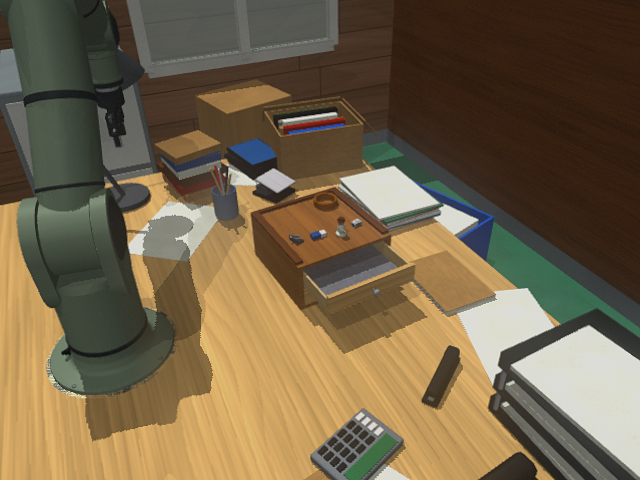

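```bash
python3 - <<'E'
from h import *
from scipy.spatial.transform import Rotation as Ro
np.set_printoptions(precision=4,suppress=True)
p=bot.grab_frame("top")
R=Ro.from_euler('xyz',p["attitude"]).as_matrix()
v,u=np.mgrid[130:330,200:440]; uv=np.stack([u.ravel(),v.ravel()],-1).astype(float)
n=cv2.undistortPoints(uv[:,None],np.array(p["K"],float),np.array(p["dist"],float))[:,0]
zz=p["z_map"][130:330,200:440].ravel()
P=np.array(p["eye"])+(np.c_[n[:,0],-n[:,1],-np.ones(len(n))]*zz[:,None])@R.T
m=((P[:,2]>.126)&(zz>0)).reshape(200,240).astype(np.uint8)
k,l,s,_=cv2.connectedComponentsWithStats(m); i=1+np.argmax(s[1:,4])
Q=P[(l==i).ravel()]
r=cv2.minAreaRect((Q[:,:2]*1000).astype(np.float32)); print("rect",r)
a=np.deg2rad(r[2]); c=np.array(r[0])/1000
cand=[a+j*np.pi/2 for j in range(4)]; yaw=min(cand,key=lambda t:abs((t-1.65+np.pi)%(2*np.pi)-np.pi))
ex=np.array([np.cos(yaw),np.sin(yaw)]);ey=np.array([-ex[1],ex[0]])
print("yaw",yaw,"centre",c,"front",c-.14*ex)
U=np.c_[(Q[:,:2]-c)@ex,(Q[:,:2]-c)@ey,Q[:,2]]
flat=U[(abs(U[:,1])<.1)&(U[:,0]<.1)]; print("top z",np.median(flat[:,2]))
# items: blobs above the top
h=np.median(flat[:,2])
tall=np.zeros(200*240,np.uint8); idx=np.where((l==i).ravel())[0]
ok=(abs(U[:,1])<.108)&(U[:,0]<.12)&(U[:,2]>h+.005); tall[idx[ok]]=1
k,l2,s,_=cv2.connectedComponentsWithStats(tall.reshape(200,240))
for j in range(1,k):
    if s[j,4]<8: continue
    q=U[(l2.ravel()[idx]==j)]
    rr=cv2.minAreaRect((q[:,:2]*1000).astype(np.float32))
    print("blob n",len(q),"unit xy min",q.min(0),"max",q.max(0),"rect",np.round(rr[0],0),np.round(rr[1],0),round(rr[2]))
for nme,w in dict(er=(.535,.020),sh=(.658,.03),cl=(.478,.032),fig=(.597,.012),knob=(.584,-.197),edge=(.577,-.058)).items():
    w=np.array(w)-c; print(nme,w@ex,w@ey)
fr=p["frame"][130:330,200:440]
f=p["frame"][170:290,290:350][:,:,::-1]; g=bot.grab_frame("side"); g2=g["frame"][215:255,275:375][:,:,::-1]
A=cv2.resize(f,None,fx=4.5,fy=4.5,interpolation=2); B=cv2.resize(g2,None,fx=5,fy=5,interpolation=2)
o=np.zeros((540,780,3),np.uint8);o[:A.shape[0],:A.shape[1]]=A;o[:B.shape[0],275:275+B.shape[1]]=B
cv2.imwrite("pics/items.png",o)
E
```

```text
rect ((563.6655883789062, 79.76473999023438), (270.21514892578125, 280.3381652832031), 5.056458950042725)
yaw 1.6590481839650775 centre [0.5637 0.0798] front [ 0.576  -0.0597]
top z 0.1338144138169275
blob n 82 unit xy min [-0.0638 -0.0965  0.139 ] max [-0.0457 -0.0694  0.15  ] rect [-55. -83.] [17. 26.] 10
blob n 332 unit xy min [ 0.0478 -0.0994  0.1389] max [ 0.1148 -0.033   0.1575] rect [ 82. -67.] [66. 67.] 40
blob n 104 unit xy min [-0.0848 -0.0396  0.1388] max [-0.0589 -0.0133  0.1876] rect [-72. -24.] [24. 25.] 64
blob n 134 unit xy min [-0.0601  0.0099  0.1392] max [-0.0417  0.0499  0.1506] rect [-51.  30.] [40. 16.] 85
blob n 123 unit xy min [-0.0532  0.0717  0.1389] max [-0.0203  0.1015  0.152 ] rect [-38.  88.] [35. 27.] 14
er -0.05700564658748758 0.03382153693065513
sh -0.05788545672083312 -0.08958116131427492
cl -0.040028517935704076 0.08954206369360666
fig -0.07043902863825212 -0.02723208087106232
knob -0.27747988446783145 0.004138032570800303
edge -0.13840386495176515 -0.0011403000794532065
```

View pics/items.png

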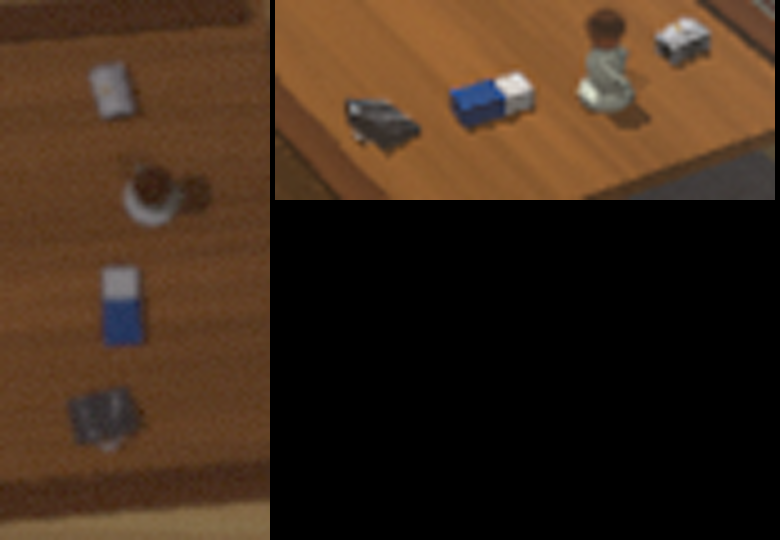

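Request:
{"name": "move_arm", "arguments": {
  "moves": "-10 -10 0 -0.03; -30 -30 0 -0.07; -58 -56 0 -0.1; -86 -84 0 -0.14; -114 -111 0 -0.18; -142 -138 0 -0.22; -170 -165 0 -0.26; -198 -193 0 -0.29; -226 -220 0 -0.334; -254 -247 0 -0.334",
  "grip": 0,
  "grip_force": 40
}}

```text
clock: 2.33
position: [0.339, 0.3031, 0.2316]
tool_rot: [3.141, 0.0, -3.05]
force: [1.9, 0.2, -0.6]
grip_width: -0.0003
```

```bash
cat > t.py <<'E'
import sys
from h import *
from scipy.spatial.transform import Rotation as Ro
C=np.array([.5637,.0798]);Y=1.659
ex=np.array([np.cos(Y),np.sin(Y)]);ey=np.array([-ex[1],ex[0]])
def st():
    o=bot.observe(); p=o["position"]; return o,(p[:2]-C)@ex*1000,(p[:2]-C)@ey*1000,p[2]*1000
if __name__=="__main__":
    o,x,y,z=st(); R=Ro.from_euler('xyz',o["tool_rot"]).as_matrix()
    print("unit",round(x,1),round(y,1),"z",round(z,1),"rot",o["tool_rot"],"yaw turn",-((3.2298-o["tool_rot"][2]+np.pi)%(2*np.pi)-np.pi),"F",o["force"],"t",o["clock"],"w",o["grip_width"])
    if len(sys.argv)>1:
        a,b,c=map(float,sys.argv[1:4]); w=C+ex*a/1e3+ey*b/1e3
        print("shift",np.round(R.T@(np.r_[w,c/1e3]-o["position"])*1e3,1))
E
python3 t.py 12 88 200
```

```text
unit 242.2 204.2 z 231.6 rot [ 3.14113757e+00  4.31218214e-04 -3.05036178e+00] yaw turn 0.0030235252742532026 F [ 1.85106696  0.22198888 -0.57112373] t 2.3333 w -0.00026059109629127634
shift [-115.4 -230.6   31.5]
```

Request:
{"name": "move_arm", "arguments": {
  "moves": "-14 -28 0 0; -29 -57 0 0; -43 -86 0 0; -57 -115 5 0; -72 -144 10 0; -86 -172 15 0; -98 -198 20 0; -108 -218 26 0; -114 -228 31 0; -116 -231 40 0"
}}

```text
clock: 3.17
position: [0.4755, 0.0831, 0.1915]
tool_rot: [-3.141, 0.001, -3.056]
force: [-0.1, -0.0, 0.2]
grip_width: 0.0003
```

```bash
python3 t.py 12 88 138
```

```text
unit 11.0 87.5 z 191.5 rot [-3.14131323e+00  1.48008126e-03 -3.05627366e+00] yaw turn -0.002888350446454524 F [-0.09912492 -0.04369677  0.22181276] t 3.1667 w 0.00025096559306307366
shift [ 0.5  1.  53.5]
```

Request:
{"name": "move_arm", "arguments": {
  "moves": "0 1 12 0; 0 1 26 0; 0 1 38 0; 0 1 45 0; 0 1 49 0; 0 1 51 0; 0 1 52 0; 0 1 53 0; 0 1 54 0; 0 1 54 0"
}}

```text
clock: 4.0
position: [0.4743, 0.0859, 0.1375]
tool_rot: [3.142, 0.0, -3.053]
force: [0.0, 0.4, 0.3]
grip_width: 0.0002
```

```bash
python3 t.py; python3 - <<'E'
from h import *
p=bot.grab_frame("side"); save(p,"s1",(230,130,430,280),4)
E
```

```text
unit 14.0 88.5 z 137.5 rot [ 3.14151387e+00  4.88663762e-04 -3.05346182e+00] yaw turn -7.650937850023354e-05 F [0.02274116 0.37923347 0.33438968] t 4.0 w 0.0002360524620843862
```

View pics/s1.png

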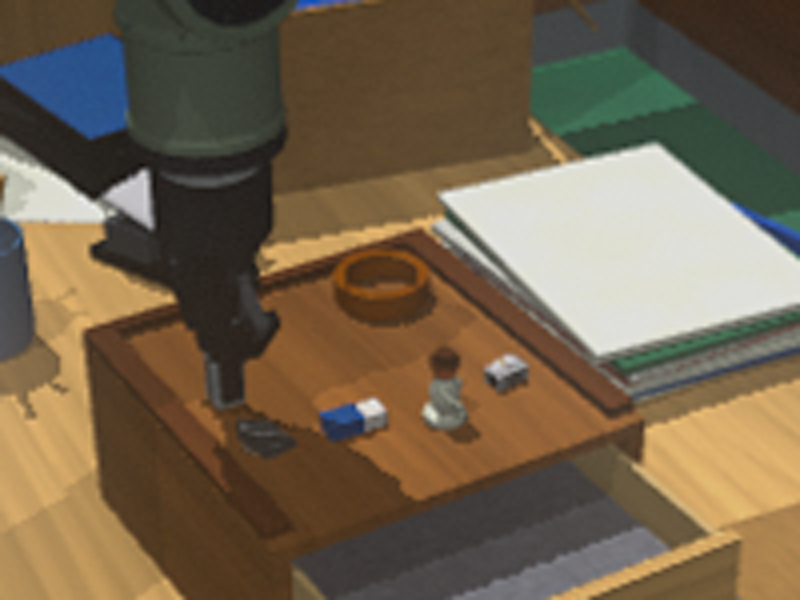

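Request:
{"name": "move_arm", "arguments": {
  "moves": "0 -5 1 0; 0 -13 1 0; 0 -24 1 0; 0 -37 1 0; 0 -50 1 0; 0 -63 1 0; 0 -76 1 0; 0 -88 1 0; 0 -98 1 0; 0 -106 1 0"
}}

```text
clock: 4.88
position: [0.4834, -0.0214, 0.1364]
tool_rot: [-3.141, 0.0, -3.055]
force: [0.4, -0.0, 0.2]
grip_width: -0.0006
```

```bash
python3 t.py; python3 - <<'E'
from h import *
p=bot.grab_frame("side"); q=bot.grab_frame("top")
A=p["frame"][180:320,260:430]; B=q["frame"][150:290,260:430]
cv2.imwrite("pics/s2.png",cv2.resize(np.hstack([A,B])[:,:,::-1],None,fx=2.35,fy=2.35,interpolation=2))
E
```

```text
unit -93.8 88.9 z 136.4 rot [-3.14130862e+00  9.02715776e-06 -3.05475322e+00] yaw turn -0.0013679137287336829 F [ 0.44303939 -0.00720787  0.20641074] t 4.8833 w -0.0005603565533093454
```

View pics/s2.png

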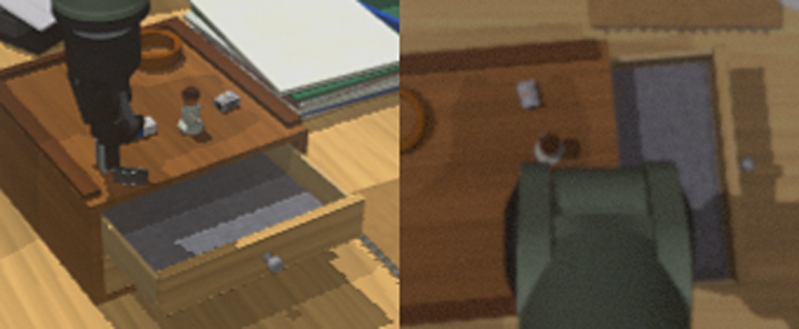

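Request:
{"name": "move_arm", "arguments": {
  "moves": "0 -6 0 0; 0 -14 0 0; 0 -23 0 0; 0 -32 0 0; 0 -40 0 0; 0 -46 0 0; 0 -49 0 0; 0 -49 0 0; 0 -49 -10 0; 0 -45 -30 0"
}}

```text
clock: 5.82
position: [0.4864, -0.0646, 0.1656]
tool_rot: [3.141, -0.003, -3.054]
force: [-0.4, 0.2, -0.3]
grip_width: -0.0003
```

```bash
python3 t.py -15 31 200; python3 - <<'E'
from h import *
p=bot.grab_frame("side")
for d in bot.search_frame(p,"clip")[:3]: print(d,world(p,d["at"]))
save(p,"s3",(260,180,430,320),4)
E
```

```text
unit -137.0 89.7 z 165.6 rot [ 3.14139015 -0.00324456 -3.05375308] yaw turn -0.00036777107473540127 F [-0.3588231   0.18296828 -0.2741219 ] t 5.8167 w -0.0002717403665896941
shift [-58.6 122.  -34.5]
{'at': [333.0, 278.0], 'conf': 0.6} [ 0.52231524 -0.08845605  0.08558684]
```

View pics/s3.png

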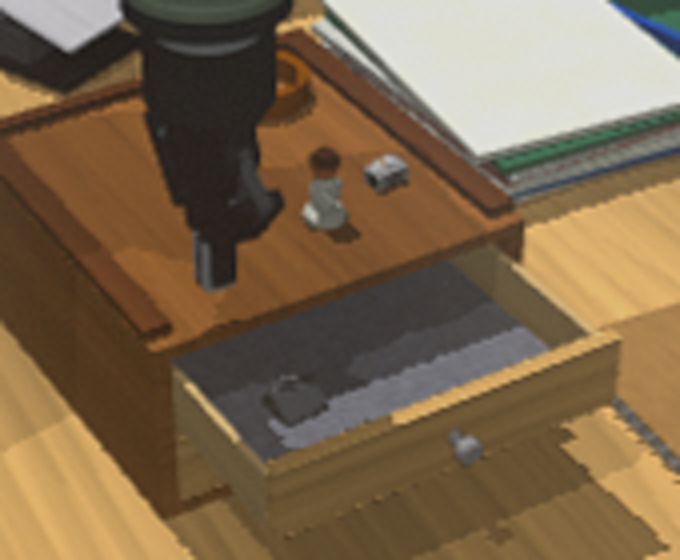

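Request:
{"name": "move_arm", "arguments": {
  "moves": "-4 10 -4 0; -14 32 -5 0; -24 60 -5 0; -36 88 -5 0; -48 108 -5 0; -55 119 0 0; -58 122 12 0; -58 122 22 0; -58 122 27 0; -58 122 29 0"
}}

```text
clock: 6.75
position: [0.5334, 0.0607, 0.1358]
tool_rot: [-3.141, -0.002, -3.055]
force: [0.3, 0.3, -0.1]
grip_width: -0.0003
```

```bash
python3 t.py -140 31 136.5
```

```text
unit -16.4 31.9 z 135.8 rot [-3.14073606e+00 -2.49130713e-03 -3.05494360e+00] yaw turn -0.0015582936481450815 F [ 0.33146935  0.34804717 -0.14650645] t 6.75 w -0.0002693341082863278
shift [  -1.1 -123.6   -0.6]
```

Request:
{"name": "move_arm", "arguments": {
  "moves": "-1 -5 -1 0; -1 -12 -1 0; -1 -22 -1 0; -1 -34 -1 0; -1 -46 -1 0; -1 -58 -1 0; -1 -70 -1 0; -1 -80 -1 0; -1 -89 -1 0; -1 -96 -1 0"
}}

```text
clock: 7.58
position: [0.5441, -0.0344, 0.1384]
tool_rot: [3.141, 0.0, -3.054]
force: [0.2, 4.1, 4.3]
grip_width: -0.0003
```

Request:
{"name": "move_arm", "arguments": {
  "moves": "0 -6 0 0; 0 -13 0 0; 0 -20 0 0; 0 -26 0 0; 0 -31 0 0; 0 -34 0 0; 0 -34 0 0; 0 -34 -10 0; 0 -32 -35 0; 0 -30 -65 0"
}}

```text
clock: 8.42
position: [0.5456, -0.0629, 0.2035]
tool_rot: [3.141, -0.003, -3.053]
force: [0.2, 1.1, -0.1]
grip_width: -0.0001
```

```bash
python3 t.py -20 -83 200; python3 - <<'E'
from h import *
p=bot.grab_frame("side")
for n in("eraser","figurine"):
  for d in bot.search_frame(p,n)[:3]: print(n,d,world(p,d["at"]))
save(p,"s4",(260,180,430,320),4)
E
```

```text
unit -140.6 30.6 z 203.5 rot [ 3.14134307e+00 -2.89414221e-03 -3.05315278e+00] yaw turn 0.00023252806256834901 F [ 0.21188883  1.14278787 -0.12173499] t 8.4167 w -0.00012820328041097392
shift [-113.6  120.5    3.2]
figurine {'at': [342.1, 232.5], 'conf': 0.61} [0.59336211 0.0046461  0.14224329]
```

View pics/s4.png

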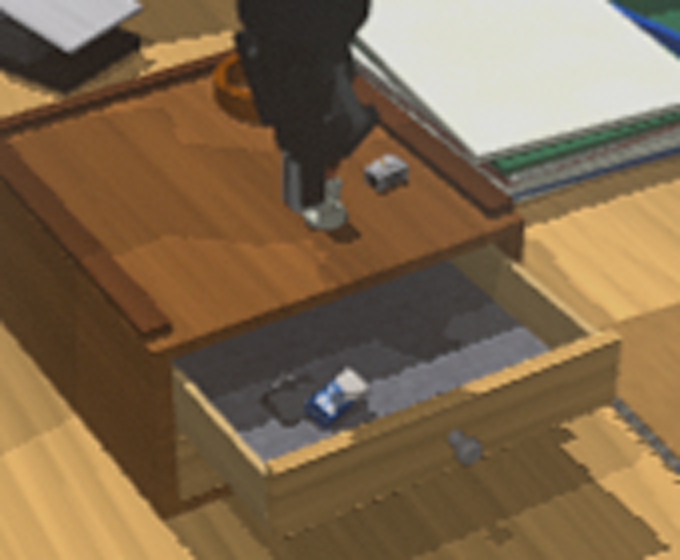

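Request:
{"name": "move_arm", "arguments": {
  "moves": "0 12 -10 0; 0 40 -18 0; 0 72 -20 0; 0 100 -20 0; -16 116 -20 0; -44 120 -20 0; -74 120 -18 0; -98 120 -10 0; -112 120 0 0; -114 120 10 0"
}}

```text
clock: 9.4
position: [0.6509, 0.0676, 0.1921]
tool_rot: [3.141, -0.0, -3.053]
force: [0.4, 0.6, -0.3]
grip_width: 0.0002
```

Request:
{"name": "move_arm", "arguments": {
  "moves": "0 0 10 0; 0 0 22 0; 0 0 34 0; 0 0 44 0; 0 0 50 0; 0 0 53 0; 0 0 55 0; 0 0 56 0; 0 0 56 0; 0 0 56 0"
}}

```text
clock: 10.23
position: [0.6498, 0.0663, 0.1377]
tool_rot: [-3.142, 0.001, -3.053]
force: [-0.0, -0.4, 0.7]
grip_width: 0.0002
```

```bash
python3 t.py -140 -83 137; python3 - <<'E'
from h import *
p=bot.grab_frame("side")
save(p,"s5",(280,170,400,260),5)
E
```

```text
unit -21.0 -84.5 z 137.7 rot [-3.14159081e+00  5.83410509e-04 -3.05346308e+00] yaw turn -7.77752122260722e-05 F [-0.03743602 -0.41139377  0.66959825] t 10.2333 w 0.00024671726117007193
shift [   1.5 -119.     0.7]
```

View pics/s5.png

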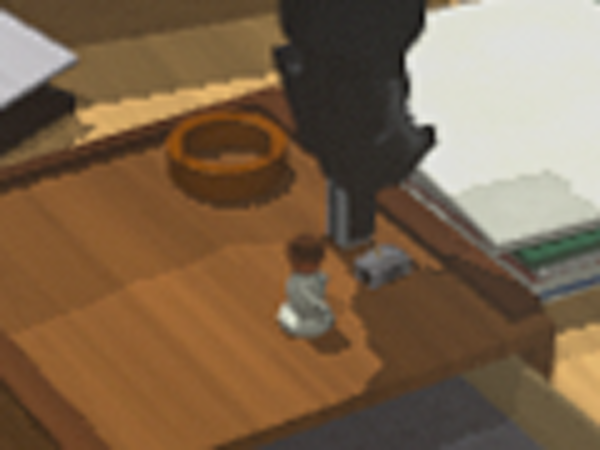

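Request:
{"name": "move_arm", "arguments": {
  "moves": "0 -5 0 0; 0 -12 0 0; 0 -22 0 0; 0 -34 0 0; 0 -46 0 0; 0 -58 0 0; 0 -70 0 0; 0 -80 0 0; 0 -89 0 0; 0 -96 0 0"
}}

```text
clock: 11.12
position: [0.6581, -0.0307, 0.1373]
tool_rot: [-3.141, 0.0, -3.054]
force: [-0.3, 0.5, 0.7]
grip_width: 0.0006
```

Request:
{"name": "move_arm", "arguments": {
  "moves": "0 -5 0 0; 0 -11 0 0; 0 -17 0 0; 0 -22 0 0; 0 -26 0 0; 0 -26 0 0; 0 -26 0 0; 0 -26 -10 0; 0 -30 -30 0; 0 -40 -55 0"
}}

```text
clock: 11.95
position: [0.6609, -0.0672, 0.1924]
tool_rot: [3.14, -0.002, -3.051]
force: [-0.2, -0.3, -0.3]
grip_width: -0.0003
```

```bash
python3 t.py -315 4 180; python3 - <<'E'
from h import *
from t import C,ex,ey
p=bot.grab_frame("side"); q=bot.grab_frame("top")
for r in(p,q):
  for n in("sharpener","drawer_knob","figurine"):
    for d in bot.search_frame(r,n)[:1]: w=world(r,d["at"]);print(n,d,w,(w[:2]-C)@ex,(w[:2]-C)@ey)
A=p["frame"][190:320,260:430]; B=q["frame"][150:280,260:430]
cv2.imwrite("pics/s6.png",cv2.resize(np.hstack([A,B])[:,:,::-1],None,fx=2.35,fy=2.35,interpolation=2))
E
```

```text
unit -155.0 -83.9 z 192.4 rot [ 3.14038546e+00 -2.25855257e-03 -3.05100165e+00] yaw turn 0.002383652719624152 F [-0.18826375 -0.26373001 -0.31036752] t 11.95 w -0.00029710310087106265
shift [  88.2 -159.8   12.4]
sharpener {'at': [375.5, 262.1], 'conf': 0.42} [ 0.64922793 -0.07385861  0.08196177] -0.16059537787680736 -0.07165975917610387
drawer_knob {'at': [358.2, 274.7], 'conf': 0.95} [ 0.58929371 -0.09357518  0.07609389] -0.17495572627358272 -0.010221708982430357
figurine {'at': [357.1, 277.0], 'conf': 0.73} [ 0.58292686 -0.09984317  0.07552969] -0.18063850631221984 -0.003327470222317084
figurine {'at': [321.7, 210.3], 'conf': 0.51} [0.59650488 0.01428381 0.1828736 ] -0.06815126410089006 -0.02690607812835859
```

View pics/s6.png

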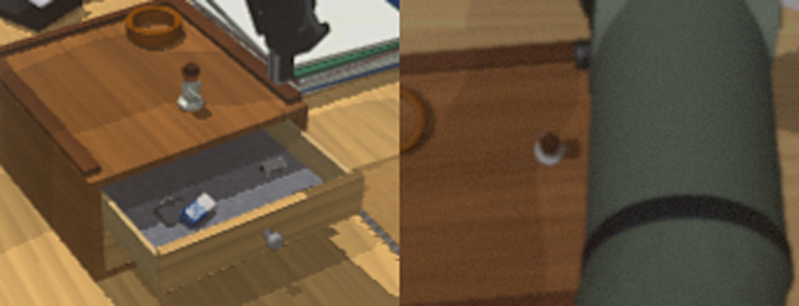

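```bash
python3 -c "
from h import *
print(bot.observe()['qpos'])"; python3 t.py -318 1 190
```

```text
[-0.03178272  0.62767591  0.07291686  1.5266389  -0.05138933  0.99035189
  1.71513383]
unit -156.4 -84.0 z 191.7 rot [ 3.14128408e+00 -1.17493569e-03 -3.05277748e+00] yaw turn 0.0006078243050886556 F [-0.32593166  0.19668127  0.7553361 ] t 12.35 w -6.18589786440841e-05
shift [  85.1 -161.5    1.7]
```

Request:
{"name": "move_arm", "arguments": {
  "moves": "6 -10 0 0.1; 14 -28 0 0.21; 24 -48 0 0.32; 36 -70 0 0.43; 48 -92 0 0.54; 60 -114 0 0.65; 70 -134 0 0.76; 78 -150 0 0.87; 84 -159 0 0.98; 85 -161 0 1.09"
}}

```text
clock: 13.18
position: [0.5896, -0.2393, 0.192]
tool_rot: [-3.14, 0.0, 2.132]
force: [-1.1, -0.1, 0.7]
grip_width: -0.0
```

Request:
{"name": "move_arm", "arguments": {
  "moves": "0 0 4 0.11; 0 0 14 0.22; 0 0 28 0.33; 0 0 42 0.44; 0 0 56 0.48; 0 0 70 0.48; 0 0 84 0.48; 0 0 95 0.48; 0 0 101 0.48; 0 0 103 0.48"
}}

```text
clock: 14.02
position: [0.5906, -0.2368, 0.0881]
tool_rot: [-3.14, -0.001, 1.66]
force: [-0.3, 0.3, 1.0]
grip_width: -0.0
```

```bash
python3 t.py -171 1 88; python3 - <<'E'
from h import *
from t import C,ex,ey
p=bot.grab_frame("side")
for d in bot.pinpoint(p,"drawer_knob")[:1]: w=world(p,d["at"],.096);print(d,w,(w[:2]-C)@ex,(w[:2]-C)@ey)
save(p,"s7",(280,190,450,330),4)
E
```

```text
unit -317.7 1.1 z 88.1 rot [-3.14007362e+00 -5.84527836e-04  1.65992713e+00] yaw turn -1.5698728746732584 F [-0.29063646  0.25821999  0.97880919] t 14.0167 w -1.308581683772612e-05
shift [146.7   0.2   0.2]
{'at': [375.4, 293.2], 'conf': 0.9} [ 0.58088771 -0.19413745  0.096     ] -0.2743865921859126 0.00701008199338702
```

View pics/s7.png

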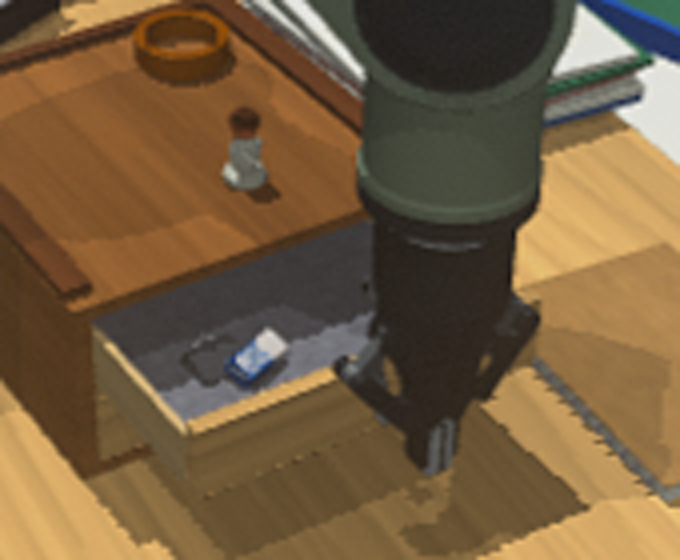

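Request:
{"name": "move_arm", "arguments": {
  "moves": "6 -2 0 0; 16 -2 0 0; 28 -2 0 0; 40 -2 0 0; 52 -2 0 0; 64 -2 0 0; 76 -2 0 0; 88 -2 0 0; 100 -2 0 0; 112 -2 0 0"
}}

```text
clock: 14.95
position: [0.5791, -0.1244, 0.0894]
tool_rot: [3.141, 0.0, 1.66]
force: [1.6, -2.4, 1.4]
grip_width: -0.0
```

Request:
{"name": "move_arm", "arguments": {
  "moves": "8 0 0 0; 15 0 0 0; 21 0 0 0; 25 0 0 0; 28 0 0 0; 30 0 0 0; 31 0 0 0; 32 0 0 0; 33 0 0 0; 33 0 0 0"
}}

```text
clock: 15.78
position: [0.5761, -0.0928, 0.0893]
tool_rot: [-3.142, -0.0, 1.66]
force: [0.7, -0.9, 0.3]
grip_width: -0.0
```

```bash
python3 t.py -171 1 88
```

```text
unit -173.0 2.8 z 89.3 rot [-3.14154491e+00 -6.16559760e-05  1.65959999e+00] yaw turn -1.570200013153471 F [ 0.68626387 -0.87043917  0.34668842] t 15.7833 w -3.2935833132040283e-06
shift [2.  1.8 1.3]
```

Push on in small steps until the force rises.

Request:
{"name": "move_arm", "arguments": {
  "moves": "0.5 0 0 0; 1 0 0 0; 1.5 0 0 0; 2 0 0 0; 2 0 0 0; 2.5 0 0 0; 3 0 0 0; 3 0 0 0; 3 0 0 0; 3 0 0 0"
}}

```text
clock: 16.62
position: [0.5759, -0.0907, 0.0893]
tool_rot: [3.141, 0.001, 1.659]
force: [1.9, -6.6, -2.3]
grip_width: 0.0003
```

Request:
{"name": "move_arm", "arguments": {
  "moves": "0.5 0 0 0; 1 0 0 0; 1.5 0 0 0; 2 0 0 0; 2 0 0 0; 2 0 0 0; 2 0 0 0; 2 0 0 0; 2 0 0 0; 2 0 0 0"
}}

```text
clock: 17.45
position: [0.5758, -0.0906, 0.0894]
tool_rot: [3.141, 0.003, 1.658]
force: [3.4, -16.9, -5.2]
grip_width: 0.0
```

Request:
{"name": "move_arm", "arguments": {
  "moves": "-6 0 0 0; -20 0 0 0; -45 0 0 0; -75 0 -5 0; -105 0 -20 0; -130 0 -45 0; -145 0 -75 0; -150 0 -100 0; -150 0 -115 0; -150 0 -120 0"
}}

```text
clock: 18.28
position: [0.5897, -0.238, 0.2118]
tool_rot: [3.139, 0.001, 1.659]
force: [0.1, 0.5, -0.1]
grip_width: -0.0
```

```bash
python3 t.py; python3 - <<'E'
from h import *
from t import C,ex,ey
np.set_printoptions(precision=4,suppress=True)
p=bot.grab_frame("side");q=bot.grab_frame("top")
for r in(p,q):
  for n,z in(("drawer_knob",.096),("figurine",.134),("tape",.134)):
    for d in bot.pinpoint(r,n)[:1]: w=world(r,d["at"],z);print(n,d,w,(w[:2]-C)@ex,(w[:2]-C)@ey)
A=p["frame"][170:320,240:410]; B=q["frame"][150:300,220:390]
cv2.imwrite("pics/s8.png",cv2.resize(np.hstack([A,B])[:,:,::-1],None,fx=2.35,fy=2.35,interpolation=2))
E
```

```text
unit -318.9 2.1 z 211.8 rot [3.13871010e+00 7.00329042e-04 1.65905249e+00] yaw turn -1.5707475069965273 F [ 0.11301656  0.47584439 -0.1140156 ] t 18.2833 w -3.229015947546234e-05
drawer_knob {'at': [350.8, 266.1], 'conf': 0.62} [ 0.5768 -0.0772  0.096 ] -0.15755114297216313 0.0007567951624924511
figurine {'at': [341.0, 235.7], 'conf': 0.42} [0.5898 0.0037 0.134 ] -0.07808942454032408 -0.0192509779468416
tape {'at': [326.2, 201.9], 'conf': 0.66} [0.6274 0.1739 0.134 ] 0.0881503712811939 -0.07169503795814766
drawer_knob {'at': [360.4, 225.9], 'conf': 0.38} [ 0.5724 -0.0794  0.096 ] -0.15937984838177813 0.005348178015032054
figurine {'at': [322.6, 211.5], 'conf': 0.56} [0.6013 0.0122 0.134 ] -0.07062517514610532 -0.031509449886141475
tape {'at': [253.8, 200.9], 'conf': 0.74} [0.6256 0.1742 0.134 ] 0.08854718379960813 -0.07001668272932898
```

View pics/s8.png

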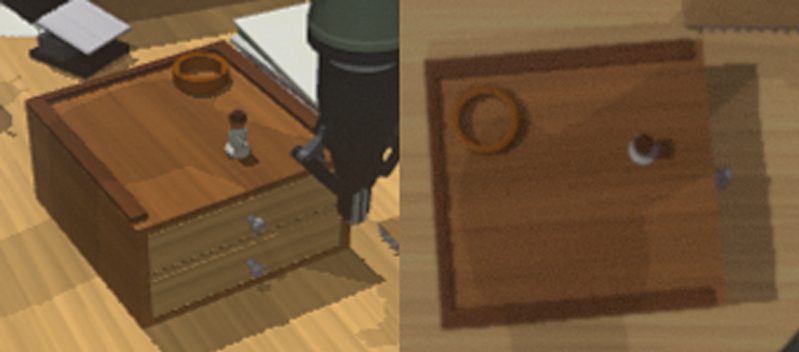

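The drawer is shut: in the left half of the picture its front is flush at about (255,225). The knob end measures x ≈ -158 to -159, where -160 is fully shut. The figurine and tape are standing and unmoved, and the arm is clear.

```bash
python3 -c "
from workcell import bot
print(bot.job_done())"
```

```text
the job is handed in; nothing more can be done
None
```

The eraser, the pencil sharpener and the binder clip are all in the upper drawer, and the drawer is fully shut. I swept the clip, the eraser and the sharpener, in that order, over the front edge with the shut fingertips. I saw all three in the open drawer before pushing it closed by its knob. The job was handed in at about 19 s of the 61 s allowed.

**Last checks**
- **Drawer:** it met its stop, with the force rising to about 17 N and no further movement. The two cameras put the knob end 158–159 mm in front of the unit's centre, and fully shut is 160 mm. The drawer front looks flush.
- **Bystanders:** the last picture shows the figurine and the tape roll standing where they were. The two cameras' figurine readings differ by about 1 cm, much as they did before the sweep. I did not re-measure the things on the desk, but the arm passed clear of them.
- **Disagreements:** the networks sometimes gave wrong labels, such as a "figurine" inside the drawer and no find for the eraser once it was in there. I went by the pictures and the measured heights in those cases. During the eraser push there was a brief upward force of about 4 N; its cause is not certain.

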